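Pack the tin into the airtight box and snap its lid shut

TASK

Take the flat tin out of the three-slot rack and stand it upright on the floor of the airtight box, its two narrow faces toward the hinge and the catch; set it down, do not drop it in. Then close the lid and push it down against its gasket until the front catch snaps over it and holds it shut on its own. Leave all the other things standing where they are.

Things in the scene. Friction and masses are not known exactly. Their poses are not given: they have to be found in the camera images.
- tin: Plain metal tin, darker cap: a block 66 mm (x) by 38 mm (y) by 90 mm tall (z), 0.15 to 0.3 kg. Origin: centre of its underside. It stands in one of the rack's slots, its x along the rack's x; only its narrow faces (66 mm apart) are free there. In the box only the broad faces (38 mm apart) leave room for fingers: put it down on the worktop on the way and take it again the other way.
- rack: Wooden rack, fixed: base 80 mm (x) by 166 mm (y), 10 mm thick, and four upright dividers 56 mm long (x), 6 mm thick, tops 104 mm above the worktop. Origin: centre of the underside. Its three slots, at y = -52, 0 and +52 mm, run along x, are 46 mm wide and open at both ends; things in them stand on the base.
- box: White airtight box, fixed: outside 94 (x) by 102 mm (y), inside 80 (x) by 88 mm (y); inner floor 6 mm, rim 102 mm and the rubber gasket on the rim 112 mm above the worktop. Origin: centre of the underside. Catch on its -x side (front), lid hinge on its +x side (rear). The tin belongs on its floor, the tin's x along the box's x (either way round).
- lid (a joint): Angle (rad) of the box's lid: 0 = down at the hard stop, growing as it opens up and back; starts at 1.65 to 1.95 (1.57 = upright), stays where left (0.16 N m friction). At 0.12 its lip meets the catch, below 0.075 the gasket pushes back (up to 17 N). Pressed fully down near the front edge (12 to 22 N) it passes the catch, which then holds it at 0.016; not caught, it springs back above 0.05.
- catch (a joint): Angle (rad) of the sprung steel catch on the box's front, 26 mm wide: 0 = home, growing as its top moves outward. Its sloped top reaches 127 mm above the worktop, at x = -57 to -72 mm of the box. The lip on the lid's front edge pushes it out by about 0.1 on the way down, then it springs home over the lip. Keep fingers off it: press the lid at x = -25 to -35 mm of the box.
- lid_hinge (a point): Middle of the lid's hinge axis, at x = +50 mm, z = 108 mm of the box; the axis runs along the box's y. The lid is a wooden plate 106 mm wide (y) and 12 mm thick; closed, it reaches forward to x = -54 mm of the box, its underside 105 mm and its top 117 mm above the worktop.
- lid_edge (a point): Middle of the lid's front edge on its outer face (the face that is on top when closed), 104 mm from the hinge axis; its axes are the lid's: z out of the outer face, x from the edge toward the hinge.
- jar_a: Spice jar with dark cap, 41 mm diameter, 105 mm tall, stands in a rack slot. Origin: centre of its underside.
- jar_b: Spice jar with dark cap, 41 mm diameter, 105 mm tall, stands in a rack slot. Origin: centre of its underside.
- jar_c: Spice jar with dark cap, 41 mm diameter, 105 mm tall, stands on the worktop. Origin: centre of its underside.
- garlic: Bulb of garlic, 60 mm diameter, 59 mm tall, on the worktop. Origin: centre of its underside.
- salt: Glass salt shaker, 44 mm diameter, 90 mm tall, on the worktop. Origin: centre of its underside.
- canister: White lidded canister, 87 mm diameter, 110 mm tall, at the back left. Origin: centre of its underside.
- flask: Steel flask with wooden stopper, 67 mm diameter, 216 mm tall, at the back left. Origin: centre of its underside.
- mill: Wooden pepper mill, 58 mm diameter, 150 mm tall, at the back left. Origin: centre of its underside.
- kettle: Kettle on its black power base (159 mm diameter), fixed, 220 by 149 mm, top 231 mm above the worktop, at the middle of the back. Origin: centre of the kettle's underside.
- cookbook: Cookbook standing against the back wall at the right, fixed, 42 mm thick (x), 238 mm wide (y), 288 mm tall. Origin: centre of its underside.
Not all that is in view belongs to the job. What is shaped like the jar_c but blue or green is not meant.

How it is judged:
On the way, in this order (a step that is already met when the one before it is completed fails the run):
1. the tin stands on the box's floor, let go, with the lid still open (x of tin in the frame of box between -0.011 and 0.011 m and y of tin in the frame of box between -0.028 and 0.028 m and z of tin in the frame of box below 0.01 m and angle between tin's own z axis and vertical below 0.12 rad and angle between the x axis of tin and the x axis of box, either way round below 0.3 rad and contact force between tin and the fingers below 0.1 N and value of joint lid above 0.5 rad), for 0.2 s.
2. the lid is pressed down and caught (value of joint each of lid, catch below 0.04 rad), for 0.2 s.
At the end, for the whole second after the job is handed in: The tin stands at rest on the box's floor (underside within 4 mm of it, tilt under 0.12 rad, its x within 0.3 rad of the box's x), the lid is held shut by the catch (lid under 0.04 rad, catch home under 0.04 rad), and every other loose thing stands upright within 25 mm of where it began (all of step 2 and x of tin in the frame of box between -0.011 and 0.011 m and y of tin in the frame of box between -0.028 and 0.028 m and z of tin in the frame of box below 0.01 m and angle between tin's own z axis and vertical below 0.12 rad and angle between the x axis of tin and the x axis of box, either way round below 0.3 rad and value of joint lid above -0.02 rad and linear speed of tin below 0.02 m/s and distance of each of jar_a, jar_b, jar_c, garlic, salt, canister, flask, mill from where it was at the start of the episode below 0.025 m and angle between each of jar_a, jar_b, jar_c, garlic, salt, canister, flask, mill's own z axis and vertical below 0.2 rad); the robot touches nothing.
It fails at once if the tin is dropped: it falls free, touched by nothing, its underside more than 18 mm above the worktop (12 mm above the box's floor) (contact force between tin and anything else below 0.001 N and height (world z) of tin above 0.018 m and linear speed of tin above 0.3 m/s).
It fails at once if a bystander is knocked over or pushed away (distance of any of jar_a, jar_b, jar_c, garlic, salt, canister, flask, mill from where it was at the start of the episode above 0.04 m or angle between any of jar_a, jar_b, jar_c, garlic, salt, canister, flask, mill's own z axis and vertical above 0.5 rad).
It also fails if it takes over 72 s, if anything falls off the work surface, if the arm or the gripper's body presses on something with over 40 N, if the wrist force passes 120 N, or if a joint passes its speed limit or range.

ROBOT

A 7-joint arm with a two-finger parallel gripper is mounted at the origin on a cart in front of the work surface, level with it; the furniture and walls round the work are solid. World frame = base frame: x ahead of the robot, y to its left, z up, the work surface at z = 0. Lengths are in m, angles in rad, forces in N, time in s.
With the tool pointing down it reaches from about 0.4 to 0.875 m from the base axis. Payload 19.3 kg.
Tool frame: the origin (TCP) lies at the very end of the fingers, on their centre line; the grasp point (between the pads) lies 19 mm behind it; z points along the fingers, y is the line along which they close (so a half turn about z gives the same grasp; the last joint's range is limited). The gripper opens to 85 mm and grips with 20 to 120 N. Pads are 22 mm wide; open, the fingers measure 114 mm over their backs; the gripper's body (76 mm by 85 mm) begins 54 mm behind the grasp point. The pads swing forward as they close: fully open they stand 13 mm farther back than shut.
Start: joints at [-1.246, 0.521, -0.036, 1.599, 0.021, 1.021, -0.113], TCP at [0.24, 0.577, 0.202] pointing down, gripper open.
Joint ranges: [-2.91, 2.91], [-0.3, 2.13], [-1.5, 1.42], [0.17, 2.43], [-1.26, 4.41], [0.16, 1.93], [-2.52, 2.52]. Speed limits (rad/s): [1.89, 1.89, 2.39, 2.39, 3.01, 3.01, 3.01].

INTERFACE

Orientations are given as a unit quaternion [x, y, z, w].
In Python, from cell import ctrl gives the robot as it stands.
- The arm moves only by the tool jog_arm, never from a script. Its argument "series" is one flat list of numbers, 7 for each row, row after row: the shift along the tool's x, y, z in cm, then the turn, a rotation vector about the tool's x, y, z in rad, then the closure, from -1 (fully open) to 1 (shut), so that 0 is half open. A call has 1 to 10 rows; each row shifts and turns the commanded pose from where the row before left it, along the tool's axes as they then stand; what a row does not reach is not made up. A row lasts 1/8 s, in which the tool goes at most 62.5 mm and 10.7 degrees, less where a joint would pass 70% of its speed; a pose out of reach is approached as far as the arm can. A call is refused whole if a number of a shift passes 6.25 or a number of a turn 0.188, either way. A call with a gripper value outside its range is refused whole. The fingers move at their own pace and stop on an object; the grip force is fixed at half the most. Time passes only in rows, so rows that do not move let the fingers close. It gives the time, the measured TCP pose, the force, the opening and the grip force at its end, in the units of the state.
- ctrl.read_state(): the state, without advancing time (a new reading comes with each control period).
- ctrl.read_camera(name): name is "side" or "top"; returns a dict with "image" (420x560x3 uint8, blue, green, red), "K" (3x3 intrinsics, pixels), "cam_to_world" (4x4, takes a point from camera to world coordinates). Camera axes: x right, y up, looking along -z (the intrinsics and any distortion apply to the point x, -y, -z); pixel columns grow to the right and rows downward; lengths in m; the calibration is good to about 2 mm. A picture is of the moment at which its call begins. There is no depth.
- ctrl.sign_off(): hands the job in; it is judged then, once.
The state is a dict: "time_s": time; "joints": joint angles; "joint_velocities": joint speeds; "effort": joint torques, N m; "position": TCP position; "eef_rot": TCP orientation; "wrist_force": force on the tool from outside, world axes, zero at the start; "wrist_torque": the same for the moment, N m; "grip_width": finger opening in m; "gripper_force": force on a finger pad.
Only numpy, scipy, OpenCV 4.12 (cv2) and the standard library are available. Lean on these libraries where they do the work, as an engineer would, in place of code of your own. Each camera call takes 0.05 s, during which the arm holds its last target. There are 200 camera calls.

## Working session

There is one attempt and no reset: what is moved stays moved. The work goes in short steps, Python scripts to look and compute and a tool call to move; the robot and the scene stay as the last step left them, time stands still between calls to the robot, and variables do not carry over. Pictures are saved under pics/ and viewed, at most 10 in all, crops included, and the job is handed in when it is done.

Besides the shell and the picture viewer there is one more tool, called after ">>>" as a command line: name --argument value ..., lists and objects as JSON in quotes. jog_arm: Moves the arm, as the interface text tells. Its arguments: {"type":"object","properties":{"series":{"type":"array"}},"required":["series"]}

```bash
mkdir -p pics; python3 - <<'E'
from cell import ctrl
import cv2,pickle
d={}
for n in("top","side"):
    c=ctrl.read_camera(n);d[n]=c;cv2.imwrite(f"pics/{n}0.png",cv2.resize(c["image"],(784,588)))
    print(n,c["K"],c["cam_to_world"])
    print([k for k in c])
pickle.dump(d,open("c0.pkl","wb"))
s=ctrl.read_state();print(s)
E
```

```text
top [[401.70988181   0.         280.54316887]
 [  0.         401.70988181 208.3191754 ]
 [  0.           0.           1.        ]] [[-0.01024329  0.98943224 -0.14463372  0.42245385]
 [-0.99970435 -0.01332291 -0.02034004 -0.03546164]
 [-0.02205204  0.14438261  0.98927619  1.0060872 ]
 [ 0.          0.          0.          1.        ]]
['image', 'K', 'cam_to_world']
side [[424.68884213   0.         285.78774687]
 [  0.         424.68884213 201.68531229]
 [  0.           0.           1.        ]] [[ 0.54845753  0.67345554 -0.49563289  0.03682322]
 [-0.83603096  0.43051704 -0.34015778 -0.36905964]
 [-0.01570274  0.60092654  0.79915     0.91822696]
 [ 0.          0.          0.          1.        ]]
['image', 'K', 'cam_to_world']
{'time_s': 0.1, 'joints': array([-1.24616948,  0.52195263, -0.03632869,  1.59992773,  0.02123303,
        1.02107063, -0.1127977 ]), 'joint_velocities': array([ 0.00022469, -0.00080614, -0.00124337, -0.00137164,  0.00079278,
       -0.00028824,  0.00034089]), 'effort': array([ 5.28705481e-03, -9.28486991e+01,  1.98510580e+00, -3.70532620e+01,
        1.82471395e-02,  5.46275871e-03,  2.10099910e-05]), 'position': array([0.24032609, 0.57661254, 0.20159272]), 'eef_rot': array([ 1.96129085e-01,  9.80577965e-01, -4.83796853e-04, -4.90549641e-05]), 'wrist_force': array([-0.2347928 , -1.31031253,  0.41073913]), 'wrist_torque': array([ 0.03111862, -0.02891663, -0.00516435]), 'gripper_force': 0.0, 'grip_width': 0.08533743683077114}
```

View pics/top0.png

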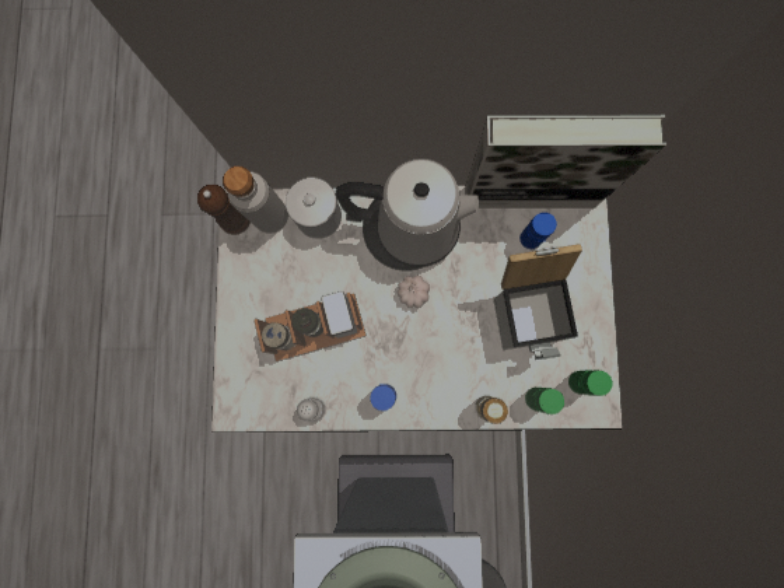

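View pics/side0.png

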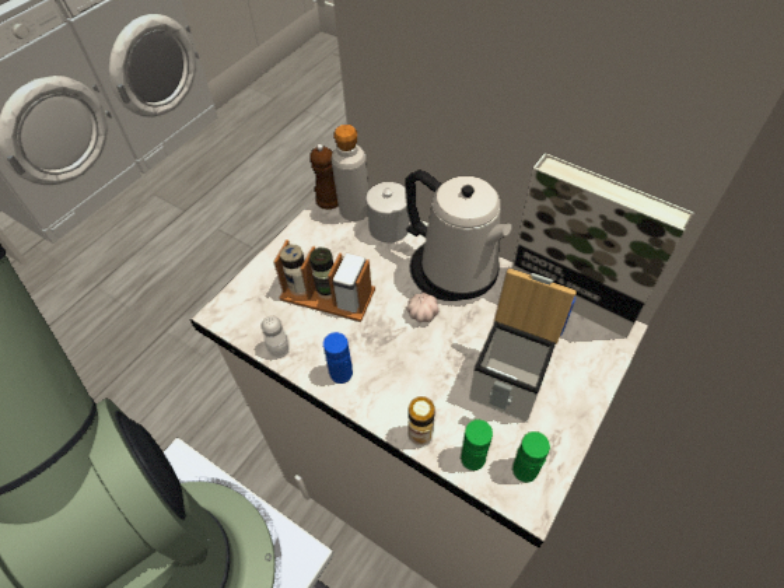

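The top view (784 px wide) shows the rack at (310,325). What could be mistaken for the tin:
- The rectangular pale block in the right slot, at top (340,314) and side (350,280).
- The white patch in the box at (525,325), which is sunlight.
- The jars in the rack at (275,335) and (306,321).
- The white canister at (312,205).

I choose the block in the right slot and will check it in a close crop.

```bash
python3 - <<'E'
import cv2,pickle,numpy as np
d=pickle.load(open("c0.pkl","rb"))
def crop(n,x0,y0,w,h,k):
    im=cv2.resize(d[n]["image"][y0:y0+h,x0:x0+w],None,fx=k,fy=k,interpolation=cv2.INTER_CUBIC)
    im=cv2.convertScaleAbs(im,alpha=1.4,beta=15)
    for u in range(-(-x0//10)*10,x0+w,10):
        cv2.line(im,((u-x0)*k,0),((u-x0)*k,6),(0,255,255),1);
        if u%20==0: cv2.putText(im,str(u),((u-x0)*k+1,16),0,.35,(0,255,255),1)
    for v in range(-(-y0//10)*10,y0+h,10):
        cv2.line(im,(0,(v-y0)*k),(6,(v-y0)*k),(0,255,255),1); cv2.putText(im,str(v),(8,(v-y0)*k+4),0,.35,(0,255,255),1)
    o=np.zeros((300,400,3),np.uint8);im=im[:300,:400];o[:im.shape[0],:im.shape[1]]=im;return o
a=np.hstack([crop("top",177,203,90,60,4),crop("top",340,170,90,75,4)]) if 0 else None
T=np.hstack([crop("top",178,202,90,66,4),crop("side",190,165,90,70,4)])
B=np.hstack([crop("top",345,168,90,96,3),crop("side",330,190,90,110,3)]) if 0 else None
cv2.imwrite("pics/c1.png",np.vstack([T,np.hstack([crop("top",345,190,95,74,4),crop("side",330,230,95,74,4)])]))
E
```

```text
(no output)
```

View pics/c1.png

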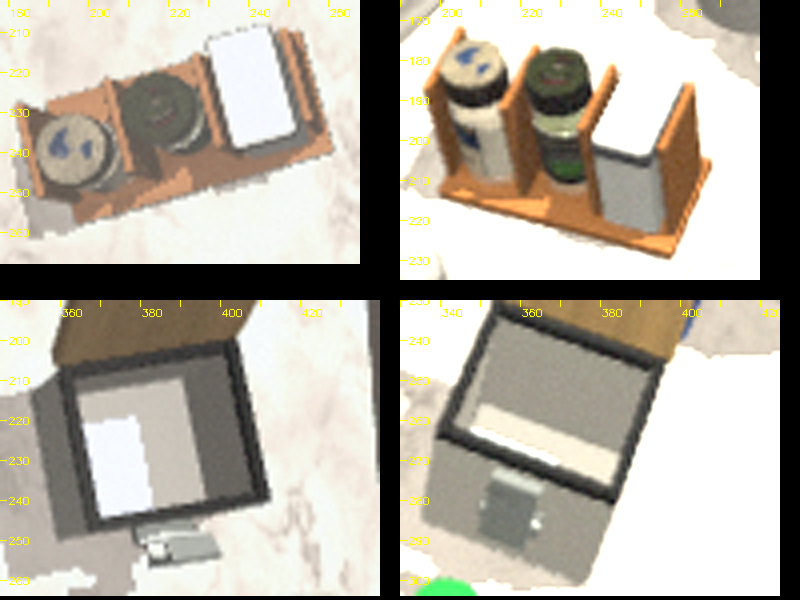

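The crop confirms the tin: a metal block with a darker cap band in the right slot, its top corners at (229,212), (245,208), (253,234) and (236,239). The box's open rim is at (360,208) to (411,239), with the catch at the front.

```bash
cat > h.py <<'E'
import numpy as np,cv2
from scipy.optimize import least_squares
from scipy.spatial.transform import Rotation as R
def proj(c,P):
    M=np.linalg.inv(c["cam_to_world"]);q=(M[:3,:3]@np.asarray(P).T).T+M[:3,3]
    q=q*[1,-1,-1];q=(c["K"]@q.T).T;return q[:,:2]/q[:,2:]
def back(c,uv,z):
    p=np.linalg.inv(c["K"])@[uv[0],uv[1],1];w=c["cam_to_world"][:3,:3]@(p*[1,-1,-1]);o=c["cam_to_world"][:3,3]
    return o+w*(z-o[2])/w[2]
def fit(obs,g):  # obs: list (cam, uv, local xyz)
    def w(p,l): a=p[2];return np.array([p[0]+np.cos(a)*l[0]-np.sin(a)*l[1],p[1]+np.sin(a)*l[0]+np.cos(a)*l[1],l[2]])
    f=lambda p:np.ravel([proj(c,[w(p,l)])[0]-uv for c,uv,l in obs])
    r=least_squares(f,g,loss='soft_l1');return r.x,r.fun.reshape(-1,2).round(1)
E
python3 - <<'E'
import pickle;from h import *
d=pickle.load(open("c0.pkl","rb"));t,s=d["top"],d["side"]
def u(o,p): return (np.array(p)+.5)/4-.5+o
ot,os_=(178,202),(190,165)
h=.033;k=.019
tin=[(t,u(ot,(205,40)),(h,k,.1)),(t,u(ot,(268,24)),(h,-k,.1)),(t,u(ot,(300,130)),(-h,-k,.1)),(t,u(ot,(233,150)),(-h,k,.1)),
(s,u(os_,(192,137)),(-h,k,.1)),(s,u(os_,(255,160)),(-h,-k,.1)),(s,u(os_,(288,85)),(h,-k,.1))]
p,r=fit(tin,[.5,.1,.2]);print("tin",p,r.tolist())
p,r=fit(tin[:4],[.5,.1,.2]);print("tin top",p)
rack=[(t,u(ot,(333,150)),(-.04,-.083,.01)),(t,u(ot,(75,222)),(-.04,.083,.01)),(s,u(os_,(271,258)),(-.04,-.083,0)),(s,u(os_,(40,196)),(-.04,.083,0)),(s,u(os_,(312,165)),(.04,-.083,.01))]
p,r=fit(rack,[.5,.15,.2]);print("rack",p,r.tolist())
ob,obs=(345,190),(330,230);a,b=.047,.051
box=[(t,u(ob,(62,75)),(a,b,.112)),(t,u(ob,(237,42)),(a,-b,.112)),(t,u(ob,(268,198)),(-a,-b,.112)),(t,u(ob,(92,232)),(-a,b,.112)),
(s,u(obs,(38,137)),(-a,b,.112)),(s,u(obs,(216,203)),(-a,-b,.112)),(s,u(obs,(262,60)),(a,-b,.112))]
p,r=fit(box,[.5,-.2,.2]);print("box",p,r.tolist())
# lid angle: top outer edge corners in side view
c,sn=np.cos(p[2]),np.sin(p[2])
for th in(1.65,1.75,1.85,1.95):
  L=[]
  for y in(.053,-.053):
    for off in (0,.012):
      x=.05-.104*np.cos(th)+ (off-.009)*-np.sin(th)*-1; z=.108+.104*np.sin(th)
      x=.05+(-.104)*np.cos(th)+(.009-off)*np.sin(th); z=.108+.104*np.sin(th)+(.009-off)*np.cos(th)
      L.append([p[0]+c*x-sn*y,p[1]+sn*x+c*y,z])
  print(th,(proj(s,L)*1.4).round().tolist(),(proj(t,L)*1.4).round().tolist())
for n,uv,z in(("garlic",(413,291),.04),("salt",(310,409),.09),("blue",(383,397),.1),("jar_c",(495,410),.105),("green",(547,400),.105)):
  print(n,back(t,np.array(uv)/1.4,z).round(3))
E
```

```text
tin [0.52264051 0.07317467 0.27020092] [[0.4, -0.2], [0.7, -0.8], [0.4, 0.4], [1.0, 0.1], [-0.7, 0.7], [-1.8, -1.4], [-0.8, -2.9]]
tin top [0.5223567  0.0745773  0.27009892]
rack [0.50875967 0.12422148 0.25431886] [[0.3, 0.2], [0.0, -0.1], [-0.0, 0.7], [-0.5, -0.1], [0.2, -2.1]]
box [ 0.51416876 -0.25147367  0.16720155] [[-0.9, -0.6], [0.1, -0.4], [1.8, 1.9], [0.3, 1.6], [-1.6, -0.9], [0.3, -0.3], [0.6, -0.3]]
1.65 [[502.0, 274.0], [500.0, 279.0], [572.0, 296.0], [570.0, 302.0]] [[510.0, 267.0], [512.0, 275.0], [583.0, 254.0], [585.0, 262.0]]
1.75 [[504.0, 270.0], [502.0, 274.0], [573.0, 292.0], [572.0, 297.0]] [[509.0, 261.0], [511.0, 268.0], [581.0, 248.0], [583.0, 255.0]]
1.85 [[506.0, 266.0], [504.0, 270.0], [575.0, 288.0], [573.0, 293.0]] [[507.0, 255.0], [509.0, 262.0], [579.0, 242.0], [581.0, 249.0]]
1.95 [[507.0, 263.0], [505.0, 267.0], [575.0, 285.0], [574.0, 289.0]] [[505.0, 249.0], [507.0, 256.0], [577.0, 236.0], [579.0, 243.0]]
garlic [ 0.564 -0.051  0.04 ]
salt [0.368 0.118 0.09 ]
blue [0.386 0.    0.1  ]
jar_c [ 0.365 -0.175  0.105]
green [ 0.379 -0.257  0.105]
```

```bash
cat > plan.py <<'E'
import sys,json;from h import *
def down(yaw): # tool y at angle yaw, z down
    y=np.array([np.cos(yaw),np.sin(yaw),0]);z=np.array([0,0,-1.]);return np.c_[np.cross(y,z),y,z]
def plan(wps,p=None,Rm=None):
    """wps: (xyz, yaw or R, n rows, closure)"""
    from cell import ctrl
    s=ctrl.read_state();p=s["position"] if p is None else np.array(p)
    Rm=R.from_quat(s["eef_rot"]).as_matrix() if Rm is None else Rm
    for xyz,yaw,n,c in wps:
        Rt=down(yaw) if np.isscalar(yaw) else yaw
        for i in range(n,0,-1):
            d=np.round(Rm.T@(np.array(xyz)-p)/i*100,1)
            w=np.round(R.from_matrix(Rm.T@Rt).as_rotvec()/i,2)
            p=p+Rm@d/100;Rm=Rm@R.from_rotvec(w).as_matrix()
            print(*(f"{v+0:g}," for v in [*d,*w,c]))
        print("--",p.round(4))
E
python3 - <<'E'
from plan import *
plan([((.522,.074,.20),.262,10,-1),((.522,.074,.055),.262,7,-1)])
E
```

```text
-4.5, -3.6, 0, 0, 0, 0.09, -1,
-4.8, -3.1, 0, 0, 0, 0.09, -1,
-5.1, -2.7, 0, 0, 0, 0.09, -1,
-5.3, -2.2, 0, 0, 0, 0.09, -1,
-5.5, -1.7, 0, 0, 0, 0.09, -1,
-5.6, -1.2, 0, 0, 0, 0.09, -1,
-5.7, -0.7, 0, 0, 0, 0.09, -1,
-5.8, -0.2, 0.1, 0, 0, 0.09, -1,
-5.8, 0.3, 0, 0, 0, 0.1, -1,
-5.7, 0.9, 0.1, 0, 0, 0.09, -1,
-- [0.5221 0.0743 0.2   ]
0, 0, 2.1, 0, 0, 0, -1,
0, 0, 2.1, 0, 0, 0, -1,
0, 0, 2.1, 0, 0, 0, -1,
0, 0, 2, 0, 0, 0, -1,
0, 0, 2.1, 0, 0, 0, -1,
0, 0, 2, 0, 0, 0, -1,
0, 0, 2.1, 0, 0, 0, -1,
-- [0.522  0.0742 0.055 ]
```

>>> jog_arm --series '[-4.5,-3.6,0,0,0,0.09,-1,-4.8,-3.1,0,0,0,0.09,-1,-5.1,-2.7,0,0,0,0.09,-1,-5.3,-2.2,0,0,0,0.09,-1,-5.5,-1.7,0,0,0,0.09,-1,-5.6,-1.2,0,0,0,0.09,-1,-5.7,-0.7,0,0,0,0.09,-1,-5.8,-0.2,0.1,0,0,0.09,-1,-5.8,0.3,0,0,0,0.1,-1,-5.7,0.9,0.1,0,0,0.09,-1]'

```text
time_s: 1.35
position: [0.5228, 0.0729, 0.2001]
eef_rot: [0.608, 0.794, 0.0, 0.0]
wrist_force: [0.9, 1.3, 0.5]
grip_width: 0.0856
gripper_force: 0.0
```

```bash
python3 - <<'E'
from plan import *
from cell import ctrl
s=ctrl.read_state();print(s["time_s"],s["position"],R.from_quat(s["eef_rot"]).as_matrix()[:,1:].round(4),s["joints"].round(2))
plan([((.522,.074,.20),.262,1,-1),((.522,.074,.055),.262,7,-1)])
E
```

```text
1.35 [0.52277757 0.07287748 0.20011938] [[ 9.656e-01  1.000e-04]
 [ 2.600e-01  1.000e-04]
 [ 1.000e-04 -1.000e+00]] [-0.49  0.39  0.32  1.87 -0.15  0.91  0.16]
0.1, 0, 0, 0, 0, 0, -1,
-- [0.5225 0.0738 0.2001]
0, 0, 2.1, 0, 0, 0, -1,
0, 0, 2.1, 0, 0, 0, -1,
0, 0, 2.1, 0, 0, 0, -1,
0, 0, 2.1, 0, 0, 0, -1,
0, 0, 2, 0, 0, 0, -1,
0, 0, 2.1, 0, 0, 0, -1,
0, 0, 2, 0, 0, 0, -1,
-- [0.5225 0.0739 0.0551]
```

>>> jog_arm --series '[0.1,0,0,0,0,0,-1,0,0,2.1,0,0,0,-1,0,0,2.1,0,0,0,-1,0,0,2.1,0,0,0,-1,0,0,2.1,0,0,0,-1,0,0,2,0,0,0,-1,0,0,2.1,0,0,0,-1,0,0,2,0,0,0,-1,0,0,0,0,0,0,-1]'

```text
time_s: 2.48
position: [0.5207, 0.076, 0.0541]
eef_rot: [0.607, 0.795, -0.001, -0.001]
wrist_force: [-0.6, 1.1, 0.7]
grip_width: 0.0856
gripper_force: 0.0
```

>>> jog_arm --series '[0,0,0,0,0,0,0.3,0,0,0,0,0,0,1,0,0,0,0,0,0,1,0,0,0,0,0,0,1,0,0,0,0,0,0,1,0,0,0,0,0,0,1]'

```text
time_s: 3.22
position: [0.5224, 0.0759, 0.0563]
eef_rot: [0.607, 0.795, 0.001, 0.0]
wrist_force: [-0.3, -0.0, 7.2]
grip_width: 0.0642
gripper_force: 64.2
```

>>> jog_arm --series '[0,0,-0.5,0,0,0,1,0,0,-1,0,0,0,1,0,0,-1.5,0,0,0,1,0,0,-1.5,0,0,0,1,0,0,-1.5,0,0,0,1,0,0,-1.5,0,0,0,1,0,0,-1.5,0,0,0,1,0,0,-1.5,0,0,0,1,0,0,-1.5,0,0,0,1,0,0,-0.5,0,0,0,1]'

```text
time_s: 4.47
position: [0.5222, 0.0756, 0.1811]
eef_rot: [0.607, 0.795, 0.0, 0.0]
wrist_force: [-0.5, 0.1, -1.8]
grip_width: 0.0639
gripper_force: 66.7
```

```bash
python3 - <<'E'
from plan import *
from cell import ctrl
s=ctrl.read_state();print(s["time_s"],s["position"],s["wrist_force"],s["grip_width"])
plan([((.475,-.075,.19),.167,8,1)])
E
```

```text
4.475 [0.5222417  0.07559124 0.18114768] [-0.47201555  0.14724467 -1.78419949] 0.06388651364891017
-1.7, -1.1, -0.1, 0, 0, 0.01, 1,
-1.7, -1, -0.1, 0, 0, 0.01, 1,
-1.7, -1, -0.1, 0, 0, 0.01, 1,
-1.7, -1, -0.1, 0, 0, 0.01, 1,
-1.7, -1, -0.1, 0, 0, 0.01, 1,
-1.7, -1, -0.1, 0, 0, 0.02, 1,
-1.7, -1, -0.1, 0, 0, 0.01, 1,
-1.7, -0.9, -0.2, 0, 0, 0.02, 1,
-- [ 0.4751 -0.075   0.19  ]
```

>>> jog_arm --series '[-1.7,-1.1,-0.1,0,0,0.01,1,-1.7,-1,-0.1,0,0,0.01,1,-1.7,-1,-0.1,0,0,0.01,1,-1.7,-1,-0.1,0,0,0.01,1,-1.7,-1,-0.1,0,0,0.01,1,-1.7,-1,-0.1,0,0,0.02,1,-1.7,-1,-0.1,0,0,0.01,1,-1.7,-0.9,-0.2,0,0,0.02,1,0,0,0,0,0,0,1]'

```text
time_s: 5.6
position: [0.4744, -0.0767, 0.1894]
eef_rot: [0.647, 0.762, 0.0, 0.0]
wrist_force: [0.3, -0.3, -1.3]
grip_width: 0.0638
gripper_force: 66.6
```

>>> jog_arm --series '[0,0,2,0,0,0,1,0,0,2,0,0,0,1,0,0,2,0,0,0,1,0,0,2,0,0,0,1,0,0,2,0,0,0,1,0,0,2,0,0,0,1,0,0,1,0,0,0,1,0,0,0.5,0,0,0,1,0,0,0,0,0,0,1]'

```text
time_s: 6.72
position: [0.4749, -0.075, 0.0542]
eef_rot: [0.646, 0.763, 0.0, 0.0]
wrist_force: [0.2, 0.5, -1.8]
grip_width: 0.0645
gripper_force: 66.6
```

>>> jog_arm --series '[0,0,0.3,0,0,0,1,0,0,0.2,0,0,0,1,0,0,0.2,0,0,0,1,0,0,0.1,0,0,0,1,0,0,0,0,0,0,1]'

```text
time_s: 7.35
position: [0.4749, -0.0751, 0.0463]
eef_rot: [0.646, 0.763, 0.0, 0.0]
wrist_force: [-0.3, 0.3, 4.1]
grip_width: 0.0638
gripper_force: 67.3
```

>>> jog_arm --series '[0,0,0.05,0,0,0,0.6,0,0,0,0,0,0,0,0,0,0,0,0,0,-0.5,0,0,0,0,0,0,-1,0,0,0,0,0,0,-1,0,0,-1.5,0,0,0,-1,0,0,-3,0,0,0,-1,0,0,-3,0,0,0,-1,0,0,-2.5,0,0,0,-1,0,0,-1,0,0,0,-1]'

```text
time_s: 8.6
position: [0.4753, -0.0751, 0.1575]
eef_rot: [0.646, 0.763, 0.001, 0.001]
wrist_force: [-1.0, 0.7, -1.0]
grip_width: 0.0853
gripper_force: 0.0
```

>>> jog_arm --series '[0,0,0,0,0,0.17,-1,0,0,0,0,0,0.17,-1,0,0,0,0,0,0.17,-1,0,0,0,0,0,0.17,-1,0,0,0,0,0,0.17,-1,0,0,0,0,0,0.17,-1,0,0,0,0,0,0.17,-1,0,0,0,0,0,0.17,-1,0,0,0,0,0,0.17,-1,0,0,0,0,0,0.04,-1]'

```text
time_s: 9.85
position: [0.4746, -0.0749, 0.1555]
eef_rot: [0.997, 0.083, -0.0, 0.0]
wrist_force: [0.1, 0.1, 0.4]
grip_width: 0.0855
gripper_force: 0.0
```

```bash
python3 - <<'E'
from cell import ctrl;from h import *
s=ctrl.read_state();print(s["position"],R.from_quat(s["eef_rot"]).as_matrix()[:,1],s["joints"].round(2))
c=ctrl.read_camera("side");b=ctrl.read_camera("top")
import pickle;pickle.dump({"top":b,"side":c},open("c1.pkl","wb"))
for k,P in(("side",c),("top",b)):
    q=proj(P,[(.475,-.075,.05)])[0].astype(int);q=np.clip(q,[50,75],[510,345]);print(k,q)
    im=P["image"][q[1]-75:q[1]+75,q[0]-50:q[0]+50];cv2.imwrite(f"_{k}.png",cv2.resize(im,None,fx=4,fy=4,interpolation=cv2.INTER_CUBIC))
cv2.imwrite("pics/t1.png",np.hstack([cv2.imread("_side.png"),cv2.imread("_top.png")]))
E
```

```text
[ 0.47458798 -0.07493324  0.15545684] [ 1.65090285e-01 -9.86278434e-01  2.18388133e-04] [-0.56  0.48  0.8   2.05 -0.47  0.81 -0.89]
side [289 243]
top [305 244]
```

View pics/t1.png

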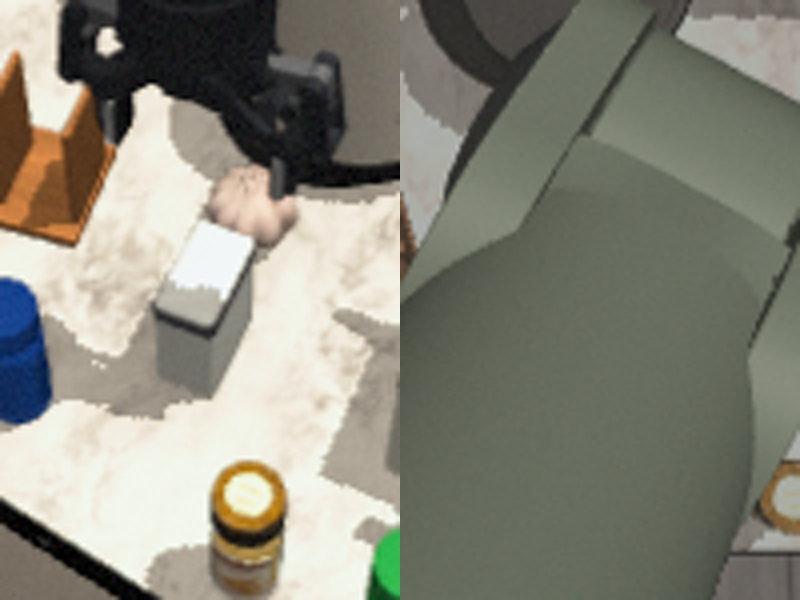

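The side crop shows the tin upright on the worktop, with its top corners near (155,308), (213,330), (255,243) and (203,222). Next I locate it and plan the descent.

```bash
python3 - <<'E'
import pickle;from plan import *
d=pickle.load(open("c1.pkl","rb"));s=d["side"]
u=lambda p:(np.array(p)+.5)/4-.5+(239,168)
h,k=.033,.019
p,r=fit([(s,u((155,308)),(-h,k,.09)),(s,u((213,330)),(-h,-k,.09)),(s,u((255,243)),(h,-k,.09)),(s,u((203,222)),(h,k,.09)),(s,u((207,396)),(-h,-k,0))],[.475,-.075,.167]);print(p,r.tolist())
plan([((.475,-.075,.155),.167-np.pi/2,1,-1),((.475,-.075,.055),.167-np.pi/2,5,-1)])
E
```

```text
[ 0.47319067 -0.07918363  0.13768963] [[-1.0, -0.4], [-0.3, 0.2], [1.1, -0.3], [-0.6, -0.7], [1.4, 2.7]]
0, 0, 0, 0, 0, 0, -1,
-- [ 0.4747 -0.075   0.1555]
0, 0, 2, 0, 0, 0, -1,
0, 0, 2, 0, 0, 0, -1,
0, 0, 2, 0, 0, 0, -1,
0, 0, 2, 0, 0, 0, -1,
0, 0, 2, 0, 0, 0, -1,
-- [ 0.4746 -0.075   0.0555]
```

>>> jog_arm --series '[0,0,2,0,0,0,-1,0,0,2,0,0,0,-1,0,0,2,0,0,0,-1,0,0,2,0,0,0,-1,0,0,2,0,0,0,-1,0,0,0,0,0,0,-0.5,0,0,0,0,0,0,0,0,0,0,0,0,0,0.5,0,0,0,0,0,0,1,0,0,0,0,0,0,1]'

```text
time_s: 11.2
position: [0.4754, -0.0753, 0.0567]
eef_rot: [0.997, 0.083, 0.001, 0.0]
wrist_force: [-2.1, -0.8, 12.9]
grip_width: 0.0352
gripper_force: 58.5
```

>>> jog_arm --series '[0,0,0,0,0,0,1,0,0,0,0,0,0,1,0,0,0,0,0,0,1,0,0,-0.5,0,0,0,1,0,0,-1,0,0,0,1,0,0,-2,0,0,0,1,0,0,-2,0,0,0,1,0,0,-2,0,0,0,1,0,0,-2,0,0,0,1,0,0,-2,0,0,0,1]'

```text
time_s: 12.45
position: [0.4747, -0.0751, 0.1719]
eef_rot: [0.997, 0.083, 0.0, -0.0]
wrist_force: [-0.2, -0.4, -2.2]
grip_width: 0.0349
gripper_force: 60.1
```

```bash
python3 - <<'E'
from plan import *
from cell import ctrl
s=ctrl.read_state();print(s["position"],s["wrist_force"],R.from_quat(s["eef_rot"]).as_matrix()[:,1])
plan([((.46,-.12,.22),.167-np.pi/2,3,1),((.514,-.2515,.235),.167-np.pi/2,6,1)])
E
```

```text
[ 0.47469393 -0.07506319  0.17189136] [-0.22908126 -0.44300755 -2.23323483] [ 1.66047806e-01 -9.86117704e-01  2.78388263e-06]
-0.7, 1.4, -1.6, 0, 0, 0, 1,
-0.7, 1.4, -1.6, 0, 0, 0, 1,
-0.8, 1.4, -1.6, 0, 0, 0, 1,
-- [ 0.46   -0.1201  0.2199]
0.5, 2.3, -0.3, 0, 0, 0, 1,
0.5, 2.3, -0.2, 0, 0, 0, 1,
0.5, 2.3, -0.3, 0, 0, 0, 1,
0.5, 2.3, -0.2, 0, 0, 0, 1,
0.6, 2.3, -0.3, 0, 0, 0, 1,
0.5, 2.4, -0.2, 0, 0, 0, 1,
-- [ 0.5136 -0.2521  0.2349]
```

>>> jog_arm --series '[-0.7,1.4,-1.6,0,0,0,1,-0.7,1.4,-1.6,0,0,0,1,-0.8,1.4,-1.6,0,0,0,1,0.5,2.3,-0.3,0,0,0,1,0.5,2.3,-0.2,0,0,0,1,0.5,2.3,-0.3,0,0,0,1,0.5,2.3,-0.2,0,0,0,1,0.6,2.3,-0.3,0,0,0,1,0.5,2.4,-0.2,0,0,0,1,0,0,0,0,0,0,1]'

```text
time_s: 13.7
position: [0.513, -0.2546, 0.2341]
eef_rot: [0.997, 0.082, -0.0, 0.001]
wrist_force: [-0.0, 0.9, -1.4]
grip_width: 0.0348
gripper_force: 60.2
```

>>> jog_arm --series '[0,0,1.5,0,0,0,1,0,0,1.5,0,0,0,1,0,0,1.5,0,0,0,1,0,0,1,0,0,0,1,0,0,0,0,0,0,1]'

```text
time_s: 14.32
position: [0.5134, -0.2519, 0.1779]
eef_rot: [0.997, 0.083, -0.001, -0.0]
wrist_force: [0.6, 0.2, -1.6]
grip_width: 0.0352
gripper_force: 60.2
```

```bash
python3 - <<'E'
from cell import ctrl;from h import *
s=ctrl.read_state();print(s["position"],s["wrist_force"],R.from_quat(s["eef_rot"]).as_matrix()[:,1],s["joints"].round(2))
c=ctrl.read_camera("side");b=ctrl.read_camera("top")
import pickle;pickle.dump({"top":b,"side":c},open("c2.pkl","wb"))
im1=c["image"][150:300,320:420];im2=b["image"][150:300,330:430]
cv2.imwrite("pics/t2.png",cv2.resize(np.hstack([im1,im2]),None,fx=4,fy=4,interpolation=cv2.INTER_CUBIC))
E
```

```text
[ 0.51339487 -0.25186321  0.17786337] [ 0.59892431  0.18927096 -1.62941181] [ 1.66001046e-01 -9.86125487e-01 -4.20750588e-04] [-0.17  0.59  0.78  1.8  -0.5   0.96 -0.59]
```

View pics/t2.png

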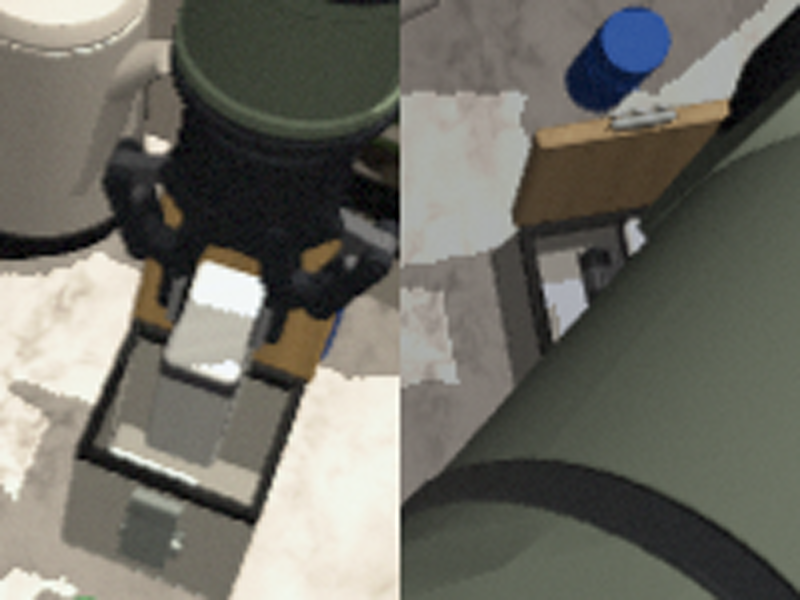

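```bash
python3 - <<'E'
import pickle;from h import *
d=pickle.load(open("c2.pkl","rb"));s=d["side"];t=pickle.load(open("c0.pkl","rb"))["top"]
u=lambda p:(np.array(p)+.5)/4-.5+(320,150)
h,k,zb=.033,.019,.1215
p,r=fit([(s,u((161,368)),(-h,k,zb+.09)),(s,u((240,388)),(-h,-k,zb+.09)),(s,u((267,282)),(h,-k,zb+.09)),(s,u((197,260)),(h,k,zb+.09)),(s,u((147,450)),(-h,k,zb)),(s,u((212,466)),(-h,-k,zb))],[.514,-.252,.167]);print("tin",p,r.tolist())
a,b=.047,.051
B=[(s,u((78,452)),(-a,b,.112)),(s,u((252,520)),(-a,-b,.112)),(s,u((312,378)),(a,-b,.112))]
print("box side",*fit(B,[.514,-.252,.167]))
v=lambda p:(np.array(p)+.5)/4-.5+(345,190)
T=[(t,v((62,75)),(a,b,.112)),(t,v((237,42)),(a,-b,.112)),(t,v((268,198)),(-a,-b,.112)),(t,v((92,232)),(-a,b,.112))]
print("box top",*fit(T,[.514,-.252,.167]))
# floor patch edges in top: inner floor corners
F=[(t,v((206,197)),(-.04,-.044,.006))]
L=[(x,y,.006) for x,y in((.04,.044),(.04,-.044),(-.04,-.044),(-.04,.044))]
q=fit(B+T,[.514,-.252,.167]);print("both",q[0])
p=q[0];c,sn=np.cos(p[2]),np.sin(p[2])
# hi-res overlay: box rim in both, to check
for n,im in(("side",s),("top",t)):
    I=im["image"].copy();I=cv2.resize(I,None,fx=4,fy=4,interpolation=cv2.INTER_CUBIC)
    for (A,Bh,z,col) in((.047,.051,.112,(0,0,255)),(.04,.044,.112,(0,255,0)),(.047,.051,0,(255,0,255)),(.04,.044,.006,(255,255,0))):
        P=[(p[0]+c*x-sn*y,p[1]+sn*x+c*y,z) for x,y in((A,Bh),(A,-Bh),(-A,-Bh),(-A,Bh))]
        cv2.polylines(I,[(proj(im,P)*4+1.5).round().astype(int)],True,col,1)
    o=(320,150) if n=="side" else (340,180)
    cv2.imwrite(f"_{n}.png",I[o[1]*4:o[1]*4+600,o[0]*4:o[0]*4+400])
cv2.imwrite("pics/ov.png",np.hstack([cv2.imread("_side.png"),cv2.imread("_top.png")[:600]]) if cv2.imread("_top.png").shape[0]==600 else 0)
E
```

```text
tin [ 0.51051543 -0.25325898  0.22585106] [[0.5, -1.0], [0.0, -0.3], [0.6, -0.5], [-0.4, -0.2], [-1.3, 1.0], [0.1, 2.4]]
box side [ 0.51653546 -0.25315511  0.14708661] [[-0.6 -0.7]
 [ 2.   0.2]
 [-0.4  0.3]]
box top [ 0.515627   -0.25098981  0.15803955] [[-1.  -1.5]
 [ 0.1 -0.9]
 [ 1.3  1.5]
 [-0.2  0.8]]
both [ 0.51582755 -0.25171836  0.15344482]
```

View pics/ov.png

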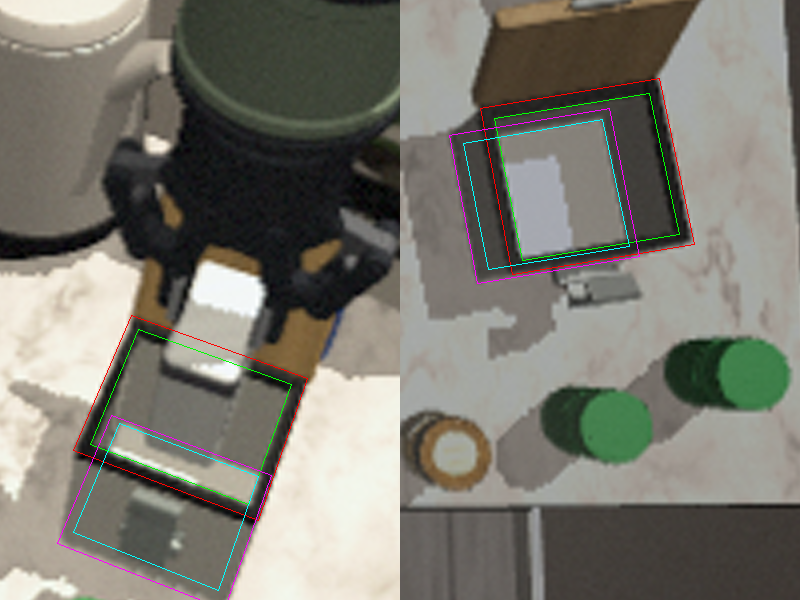

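The overlay fits the box rim within about 2 mm, and the tin sits about 3 mm toward the front. I shift it +0.3 cm along tool x and lower it.

>>> jog_arm --series '[0.3,0,0,0,0,0,1,0,0,0.7,0,0,0,1,0,0,0.8,0,0,0,1,0,0,1,0,0,0,1,0,0,0,0,0,0,1]'

```text
time_s: 15.05
position: [0.5162, -0.2514, 0.1527]
eef_rot: [0.997, 0.083, -0.001, -0.0]
wrist_force: [-0.1, -0.3, -1.3]
grip_width: 0.0352
gripper_force: 60.2
```

>>> jog_arm --series '[0,0,1,0,0,0,1,0,0,1,0,0,0,1,0,0,1,0,0,0,1,0,0,1,0,0,0,1,0,0,1,0,0,0,1,0,0,1,0,0,0,1,0,0,1,0,0,0,1,0,0,0.8,0,0,0,1,0,0,0,0,0,0,1]'

```text
time_s: 16.18
position: [0.5164, -0.2515, 0.0751]
eef_rot: [0.997, 0.083, -0.0, -0.0]
wrist_force: [-0.7, -0.5, -2.1]
grip_width: 0.0349
gripper_force: 60.2
```

No contact so far. Lowering gently from here.

>>> jog_arm --series '[0,0,0.4,0,0,0,1,0,0,0.3,0,0,0,1,0,0,0.2,0,0,0,1,0,0,0.2,0,0,0,1,0,0,0.1,0,0,0,1,0,0,0,0,0,0,1]'

```text
time_s: 16.92
position: [0.5167, -0.2516, 0.0636]
eef_rot: [0.997, 0.083, -0.0, 0.0]
wrist_force: [-0.2, 0.0, -0.8]
grip_width: 0.0354
gripper_force: 60.2
```

>>> jog_arm --series '[0,0,0.1,0,0,0,1,0,0,0.1,0,0,0,1,0,0,0,0,0,0,1]'

```text
time_s: 17.3
position: [0.5169, -0.2522, 0.0626]
eef_rot: [0.997, 0.083, 0.001, 0.0]
wrist_force: [-4.1, -0.3, 17.2]
grip_width: 0.035
gripper_force: 62.9
```

>>> jog_arm --series '[0,0,-0.1,0,0,0,0.05,0,0,0,0,0,0,-0.1,0,0,0,0,0,0,-0.1,0,0,0,0,0,0,-0.1]'

```text
time_s: 17.8
position: [0.5167, -0.2515, 0.0625]
eef_rot: [0.997, 0.083, -0.0, -0.0]
wrist_force: [0.0, 0.5, 0.0]
grip_width: 0.0468
gripper_force: 0.0
```

>>> jog_arm --series '[0,0,-0.5,0,0,0,-0.1,0,0,-1,0,0,0,-0.1,0,0,-2,0,0,0,-0.1,0,0,-2,0,0,0,-0.1,0,0,-2.5,0,0,0,-0.1,0,0,-3,0,0,0,-0.1,0,0,-3,0,0,0,-0.1,0,0,-3,0,0,0,0.5,0,0,-3,0,0,0,1,0,0,0,0,0,0,1]'

```text
time_s: 19.05
position: [0.5173, -0.2521, 0.2656]
eef_rot: [0.997, 0.083, 0.002, 0.001]
wrist_force: [-0.0, 0.1, -1.1]
grip_width: 0.0002
gripper_force: 0.0
```

```bash
python3 - <<'E'
from cell import ctrl;from h import *
s=ctrl.read_state();print(s["position"],s["wrist_force"],R.from_quat(s["eef_rot"]).as_matrix()[:,1],s["joints"].round(2))
c=ctrl.read_camera("side")
cv2.imwrite("pics/t3.png",cv2.resize(c["image"][110:310,310:460],None,fx=3,fy=3,interpolation=cv2.INTER_CUBIC))
E
```

```text
[ 0.51727586 -0.25213537  0.26558936] [-0.0076888   0.13288223 -1.1196796 ] [ 0.16583688 -0.98615192  0.00158967] [-0.23  0.5   0.86  1.69 -0.41  1.14 -0.66]
```

View pics/t3.png

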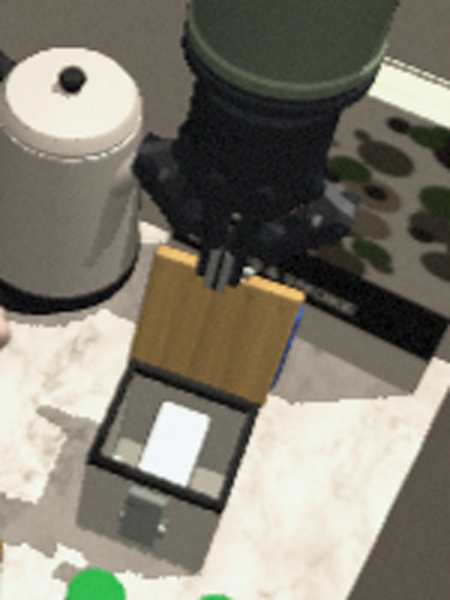

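The tin stands in the box, let go, with its top at (175,443) and the lid open. Now I plan the lid closing: fingers shut, hooking behind the lid's outer face. I check clearance to the cookbook first.

```bash
cat >> plan.py <<'E'
BX=np.array([.5165,-.252]);BY=.16
def bw(x,y,z): c,s=np.cos(BY),np.sin(BY);return (BX[0]+c*x-s*y,BX[1]+s*x+c*y,z)
def arc(th,r,pen=0): # TCP for tip's front corner on the lid's outer face
    x=.05-r*np.cos(th)+(.009-pen)*np.sin(th);z=.108+r*np.sin(th)+(.009-pen)*np.cos(th);return bw(x+.011,0,z)
E
python3 - <<'E'
import pickle;from plan import *
t=pickle.load(open("c0.pkl","rb"))["top"]
for uv,z in(((476,195),0),((605,208),0),((490,143),.288),((662,146),.288)): print("book",back(t,np.array(uv)/1.4,z).round(3))
print("bluecan",back(t,np.array((543,222))/1.4,.105).round(3))
yw=.16-np.pi/2
plan([(bw(.118,0,.255),yw,6,1),(bw(.118,0,.175),yw,5,1)])
E
```

```text
book [ 0.748 -0.171  0.   ]
book [ 0.719 -0.405  0.   ]
book [ 0.727 -0.153  0.288]
book [ 0.718 -0.38   0.288]
bluecan [ 0.666 -0.264  0.105]
2, 0, 0.2, 0, 0, 0, 1,
2, 0, 0.1, 0, 0, 0, 1,
1.9, 0, 0.2, 0, 0, 0, 1,
2, 0, 0.1, 0, 0, 0, 1,
1.9, 0.1, 0.2, 0, 0, 0, 1,
2, 0, 0.1, 0, 0, 0.01, 1,
-- [ 0.6334 -0.2331  0.2553]
0, 0, 1.6, 0, 0, 0, 1,
0, 0, 1.6, 0, 0, 0, 1,
0, 0, 1.6, 0, 0, 0, 1,
0, 0, 1.6, 0, 0, 0, 1,
-0.1, 0, 1.6, 0, 0, 0, 1,
-- [ 0.6326 -0.2332  0.1753]
```

>>> jog_arm --series '[2,0,0.1,0,0,0,1,2,0,0.1,0,0,0,1,1.9,0,0.1,0,0,0,1,2,0,0.1,0,0,0,1,1.9,0.1,0.1,0,0,0,1,2,0,0.1,0,0,0,1,0,0,0,0,0,0,1]'

```text
time_s: 19.98
position: [0.6336, -0.2323, 0.2555]
eef_rot: [0.996, 0.084, -0.001, -0.0]
wrist_force: [-0.4, 0.0, 0.1]
grip_width: -0.0
gripper_force: 0.0
```

>>> jog_arm --series '[0,0,1.6,0,0,0,1,0,0,1.6,0,0,0,1,0,0,1.6,0,0,0,1,0,0,1.6,0,0,0,1,0,0,1.6,0,0,0,1,0,0,0,0,0,0,1]'

```text
time_s: 20.72
position: [0.6327, -0.2327, 0.1752]
eef_rot: [0.997, 0.083, -0.001, -0.0]
wrist_force: [0.2, 0.0, -0.9]
grip_width: -0.0001
gripper_force: 0.0
```

```bash
python3 - <<'E'
from plan import *
from cell import ctrl
s=ctrl.read_state();print(s["position"],s["wrist_force"])
yw=.16-np.pi/2
plan([(arc(1.57,.08),yw,5,1)]+[(arc(t,r,.001),yw,1,1) for t,r in zip(np.linspace(1.45,.2,16),np.linspace(.081,.091,16))])
E
```

```text
[ 0.63268317 -0.23271066  0.1752084 ] [ 0.23601376  0.00174254 -0.86560897]
-1, 0, -0.3, 0, 0, 0, 1,
-0.9, 0, -0.2, 0, 0, 0, 1,
-1, 0, -0.3, 0, 0, 0, 1,
-0.9, 0, -0.2, 0, 0, 0, 1,
-1, 0, -0.3, 0, 0, 0.01, 1,
-- [ 0.5854 -0.2407  0.1883]
-1.1, 0, -0.1, 0, 0, 0, 1,
-- [ 0.5745 -0.2424  0.1893]
-0.7, 0, 0, 0, 0, 0, 1,
-- [ 0.5676 -0.2435  0.1893]
-0.6, 0, 0, 0, 0, 0, 1,
-- [ 0.5617 -0.2444  0.1893]
-0.7, 0, 0.1, 0, 0, 0, 1,
-- [ 0.5548 -0.2455  0.1883]
-0.7, 0, 0.2, 0, 0, 0, 1,
-- [ 0.5478 -0.2466  0.1864]
-0.7, 0, 0.2, 0, 0, 0, 1,
-- [ 0.5409 -0.2477  0.1844]
-0.7, 0, 0.3, 0, 0, 0, 1,
-- [ 0.534  -0.2488  0.1814]
-0.6, 0, 0.3, 0, 0, 0, 1,
-- [ 0.5281 -0.2497  0.1784]
-0.6, 0, 0.4, 0, 0, 0, 1,
-- [ 0.5221 -0.2507  0.1744]
-0.6, 0, 0.4, 0, 0, 0, 1,
-- [ 0.5162 -0.2516  0.1704]
-0.6, 0, 0.5, 0, 0, 0, 1,
-- [ 0.5103 -0.2525  0.1654]
-0.5, 0, 0.6, 0, 0, 0, 1,
-- [ 0.5053 -0.2533  0.1594]
-0.4, 0.1, 0.6, 0, 0, 0, 1,
-- [ 0.5015 -0.2549  0.1534]
-0.5, 0, 0.6, 0, 0, 0, 1,
-- [ 0.4966 -0.2557  0.1474]
-0.3, 0, 0.7, 0, 0, 0, 1,
-- [ 0.4936 -0.2562  0.1405]
-0.3, 0, 0.7, 0, 0, 0, 1,
-- [ 0.4906 -0.2566  0.1335]
```

>>> jog_arm --series '[-1,0,-0.3,0,0,0,1,-0.9,0,-0.2,0,0,0,1,-1,0,-0.3,0,0,0,1,-0.9,0,-0.2,0,0,0,1,-1,0,-0.3,0,0,0,1,-1.1,0,-0.1,0,0,0,1,-0.7,0,0,0,0,0,1,-0.6,0,0,0,0,0,1,-0.7,0,0.1,0,0,0,1,-0.7,0,0.2,0,0,0,1]'

```text
time_s: 21.98
position: [0.548, -0.2473, 0.1876]
eef_rot: [0.997, 0.083, 0.0, -0.0]
wrist_force: [-0.7, 2.5, 7.2]
grip_width: 0.0003
gripper_force: 3.4
```

>>> jog_arm --series '[-0.7,0,0.2,0,0,0,1,-0.7,0,0.3,0,0,0,1,-0.6,0,0.3,0,0,0,1,-0.6,0,0.4,0,0,0,1,-0.6,0,0.4,0,0,0,1,-0.6,0,0.5,0,0,0,1,-0.5,0,0.6,0,0,0,1]'

```text
time_s: 22.85
position: [0.5053, -0.2546, 0.1603]
eef_rot: [0.997, 0.083, -0.0, -0.0]
wrist_force: [-7.7, 0.3, 11.8]
grip_width: -0.0001
gripper_force: 6.2
```

>>> jog_arm --series '[-0.4,0,0.6,0,0,0,1,-0.5,0,0.6,0,0,0,1,-0.3,0,0.7,0,0,0,1,-0.3,0,0.7,0,0,0,1,0,0,0,0,0,0,1]'

```text
time_s: 23.48
position: [0.4908, -0.2567, 0.134]
eef_rot: [0.997, 0.083, -0.0, -0.0]
wrist_force: [0.5, -0.6, -0.3]
grip_width: 0.0001
gripper_force: 0.0
```

```bash
python3 - <<'E'
from cell import ctrl;from h import *
s=ctrl.read_state();print(s["position"],s["wrist_force"],R.from_quat(s["eef_rot"]).as_matrix()[:,1],s["joints"].round(2))
c=ctrl.read_camera("side")
cv2.imwrite("pics/t4.png",cv2.resize(c["image"][160:310,310:460],None,fx=4,fy=4,interpolation=cv2.INTER_CUBIC))
from plan import *
yw=.16-np.pi/2
print(bw(-.03,0,.125))
plan([(bw(-.03,0,.125),yw,2,1),(bw(-.03,0,.115),yw,5,1)])
E
```

```text
[ 0.49083433 -0.25671969  0.1340197 ] [ 0.47536936 -0.58194746 -0.30137831] [ 1.65862948e-01 -9.86148731e-01 -4.04616128e-04] [-0.13  0.62  0.74  1.88 -0.54  0.86 -0.52]
(np.float64(0.48688318149873117), np.float64(-0.25677954619842736), 0.125)
-0.2, 0, 0.5, 0, 0, 0, 1,
-0.2, -0.1, 0.4, 0, 0, 0.01, 1,
-- [ 0.487  -0.2564  0.1253]
0, 0, 0.2, 0, 0, 0, 1,
0, 0, 0.2, 0, 0, 0, 1,
0, 0, 0.2, 0, 0, 0, 1,
0, 0, 0.2, 0, 0, 0, 1,
0, 0, 0.2, 0, 0, 0, 1,
-- [ 0.487  -0.2564  0.1153]
```

View pics/t4.png

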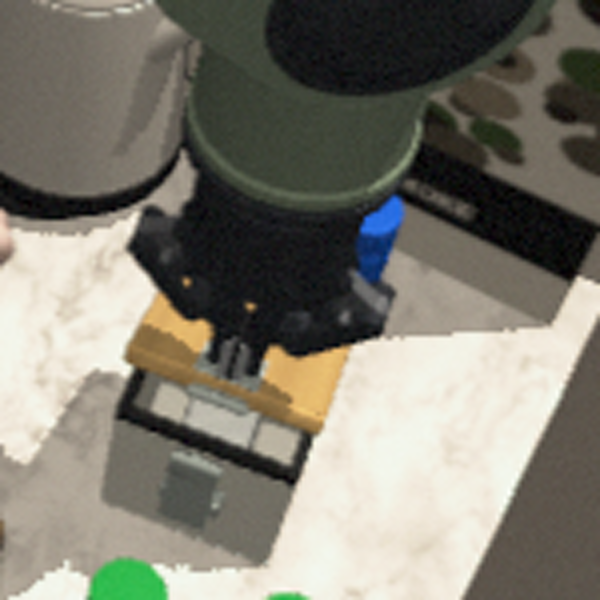

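The lid follows the fingers and is about 0.3 rad open, with its front edge at (225,385). The tin is visible inside. Next I press down near the front edge.

>>> jog_arm --series '[-0.2,0,0.5,0,0,0,1,-0.2,0,0.4,0,0,0,1,0,0,0.2,0,0,0,1,0,0,0.2,0,0,0,1,0,0,0.2,0,0,0,1,0,0,0,0,0,0,1]'

```text
time_s: 24.28
position: [0.4873, -0.2575, 0.1195]
eef_rot: [0.997, 0.083, -0.0, -0.0]
wrist_force: [1.2, -0.1, 0.3]
grip_width: -0.0001
gripper_force: 0.0
```

>>> jog_arm --series '[0,0,0.1,0,0,0,1,0,0,0.1,0,0,0,1,0,0,0,0,0,0,1]'

```text
time_s: 24.65
position: [0.4873, -0.2575, 0.1175]
eef_rot: [0.997, 0.083, -0.0, 0.0]
wrist_force: [-0.1, -0.1, 0.2]
grip_width: -0.0002
gripper_force: 0.0
```

>>> jog_arm --series '[0,0,0.1,0,0,0,1,0,0,0.1,0,0,0,1,0,0,0,0,0,0,1]'

```text
time_s: 25.02
position: [0.4872, -0.2575, 0.1155]
eef_rot: [0.997, 0.083, -0.0, 0.0]
wrist_force: [0.8, -0.3, -0.0]
grip_width: 0.0001
gripper_force: 0.0
```

```bash
python3 - <<'E'
from cell import ctrl;from h import *
s=ctrl.read_state();print(s["position"],s["wrist_force"])
c=ctrl.read_camera("side")
cv2.imwrite("pics/t5.png",cv2.resize(c["image"][210:310,320:420],None,fx=6,fy=6,interpolation=cv2.INTER_CUBIC))
E
```

```text
[ 0.48721621 -0.25752545  0.11551573] [ 0.78304982 -0.33173642 -0.00692766]
```

View pics/t5.png

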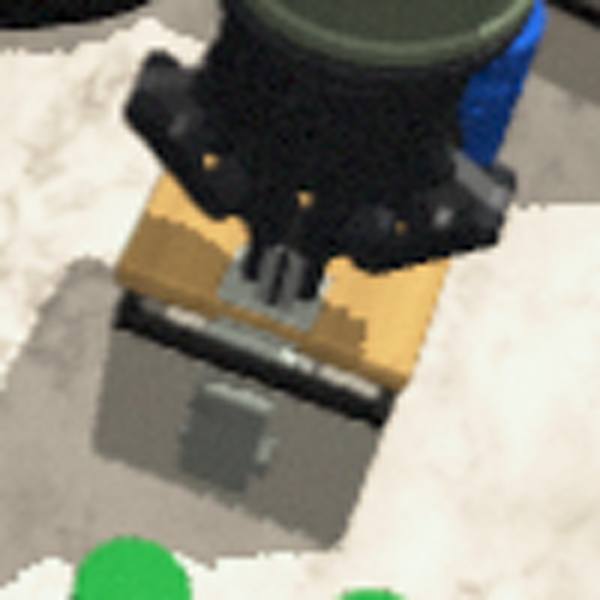

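The lid is still slightly open: its front edge at (265,330) sits above the gasket, not yet under the catch. There is no reaction force, so I keep pressing in small steps.

>>> jog_arm --series '[0,0,0.1,0,0,0,1,0,0,0.1,0,0,0,1,0,0,0.1,0,0,0,1,0,0,0.1,0,0,0,1]'

```text
time_s: 25.58
position: [0.4872, -0.2575, 0.1115]
eef_rot: [0.997, 0.083, -0.0, -0.0]
wrist_force: [0.0, 1.2, 0.4]
grip_width: -0.0002
gripper_force: 0.4
```

```bash
python3 - <<'E'
from cell import ctrl;from plan import *
c=ctrl.read_camera("side")
f=lambda P:((proj(c,P)-[320,210])*6+2.5).round().tolist()
print("tip .1155 in t5:",f([(.4872,-.2575,.1155),(.4872,-.2575,.125),(.4872,-.2575,.135)]))
for th in(0,.05,.1,.15,.2,.25,.3):
  P=[]
  for y in(.053,0,-.053):
    for n in(.009,-.003): P.append(bw(.05-.104*np.cos(th)+n*np.sin(th),y,.108+.104*np.sin(th)+n*np.cos(th)))
  print(th,f(P))
s=ctrl.read_state();print(s["position"],s["wrist_force"],s["gripper_force"])
# edge profile along the image column through the lid's left front, now vs. t5
old=cv2.imread("pics/t5.png");new=cv2.resize(c["image"][210:310,320:420],None,fx=6,fy=6,interpolation=cv2.INTER_CUBIC)
for col in(150,360):
  for I in(old,new): print(col,I[240:440:8,col].mean(1).astype(int).tolist())
E
```

```text
tip .1155 in t5: [[267.0, 323.0], [270.0, 309.0], [274.0, 295.0]]
0 [[101.0, 322.0], [98.0, 338.0], [244.0, 376.0], [240.0, 392.0], [392.0, 432.0], [386.0, 447.0]]
0.05 [[102.0, 314.0], [99.0, 331.0], [246.0, 368.0], [241.0, 385.0], [395.0, 423.0], [388.0, 441.0]]
0.1 [[104.0, 305.0], [100.0, 324.0], [249.0, 359.0], [244.0, 378.0], [398.0, 415.0], [391.0, 433.0]]
0.15 [[106.0, 295.0], [102.0, 316.0], [252.0, 349.0], [246.0, 370.0], [402.0, 405.0], [394.0, 425.0]]
0.2 [[109.0, 285.0], [104.0, 307.0], [255.0, 339.0], [248.0, 361.0], [405.0, 395.0], [397.0, 417.0]]
0.25 [[112.0, 274.0], [106.0, 297.0], [258.0, 328.0], [251.0, 351.0], [409.0, 384.0], [401.0, 407.0]]
0.3 [[115.0, 262.0], [109.0, 287.0], [262.0, 317.0], [254.0, 341.0], [413.0, 373.0], [404.0, 397.0]]
[ 0.48721948 -0.25752956  0.11142998] [ 0.5406244  -0.14822425  0.86370166] 0.3442291310057044
150 [108, 108, 104, 106, 113, 98, 93, 85, 96, 65, 32, 19, 23, 98, 108, 109, 108, 108, 110, 109, 109, 108, 108, 106, 108]
150 [110, 108, 106, 107, 104, 112, 105, 92, 87, 61, 34, 24, 24, 99, 109, 109, 110, 105, 107, 104, 107, 109, 107, 108, 108]
360 [25, 24, 25, 16, 141, 170, 170, 171, 172, 179, 124, 102, 100, 135, 119, 113, 98, 113, 178, 121, 37, 21, 13, 112, 107]
360 [33, 22, 28, 17, 29, 126, 172, 172, 173, 174, 175, 137, 104, 107, 114, 150, 125, 98, 110, 106, 36, 22, 8, 110, 106]
```

Projection shows the lid at about 0.22 rad and following the fingers, so the shut tips sit roughly 2 cm short of the nominal TCP. I continue down, watching the force.

>>> jog_arm --series '[0,0,0.2,0,0,0,1,0,0,0.2,0,0,0,1,0,0,0.2,0,0,0,1,0,0,0.1,0,0,0,1,0,0,0,0,0,0,1]'

```text
time_s: 26.25
position: [0.4873, -0.2575, 0.1045]
eef_rot: [0.997, 0.083, -0.0, -0.0]
wrist_force: [-0.4, -0.1, -0.1]
grip_width: 0.0003
gripper_force: 0.0
```

```bash
cat > chk.py <<'E'
from cell import ctrl;from plan import *
c=ctrl.read_camera("side");s=ctrl.read_state();print(s["time_s"],s["position"],s["wrist_force"])
I=cv2.resize(c["image"][210:310,320:420],None,fx=6,fy=6,interpolation=cv2.INTER_CUBIC);I=I.astype(int)
for col in(150,360): print(col,[(r,int(I[r,col].mean()),int(I[r,col,2]-I[r,col,0])) for r in range(256,432,8)])
E
python3 chk.py
```

```text
26.3 [ 0.48726088 -0.25750473  0.10455936] [ 0.12670643  0.78791435 -0.23270887]
150 [(256, 112, 77), (264, 107, 74), (272, 105, 75), (280, 110, 74), (288, 110, 78), (296, 114, 80), (304, 110, 74), (312, 92, 63), (320, 63, 37), (328, 24, 5), (336, 28, 0), (344, 100, 13), (352, 108, 14), (360, 107, 14), (368, 104, 15), (376, 111, 16), (384, 106, 15), (392, 105, 14), (400, 108, 14), (408, 108, 15), (416, 107, 17), (424, 108, 16)]
360 [(256, 31, -6), (264, 32, -3), (272, 22, -4), (280, 25, -4), (288, 73, 39), (296, 164, 113), (304, 174, 116), (312, 176, 118), (320, 177, 118), (328, 179, 121), (336, 145, 100), (344, 137, 99), (352, 119, 85), (360, 143, 101), (368, 178, 119), (376, 157, 110), (384, 149, 101), (392, 96, 68), (400, 63, 40), (408, 28, 4), (416, 13, 5), (424, 112, 14)]
```

```bash
python3 - <<'E'
from cell import ctrl;from plan import *
c=ctrl.read_camera("side");s=ctrl.read_state()
I=cv2.resize(c["image"][210:310,320:420],None,fx=6,fy=6,interpolation=cv2.INTER_CUBIC)
I=cv2.convertScaleAbs(I,alpha=1.5,beta=10)
f=lambda P:((proj(c,P)-[320,210])*6+2.5).round().astype(int)
for th,col in((.05,(0,0,255)),(.12,(0,255,0)),(.2,(255,0,0))):
  P=[bw(.05-.104*np.cos(th)+n*np.sin(th),y,.108+.104*np.sin(th)+n*np.cos(th)) for y,n in((.053,.009),(-.053,.009),(-.053,-.003),(.053,-.003))]
  cv2.polylines(I,[f(P)],True,col,1)
p=s["position"]
for dz in(0,.01,.02,.03): cv2.circle(I,f([p+[0,0,dz]])[0].tolist(),3,(255,0,255),-1)
cv2.imwrite("pics/t6.png",I)
E
```

```text
(no output)
```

View pics/t6.png

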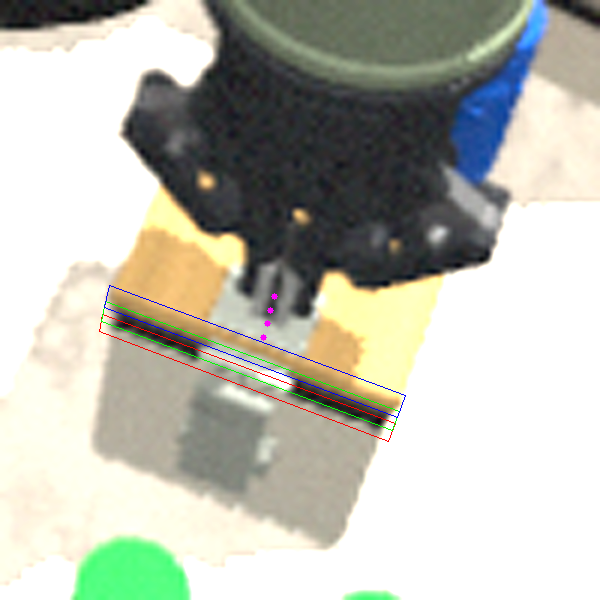

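The lid is at about 0.13–0.18 rad. The lip at (245,368) is close to the catch top at (245,395), and the fingertip is on the press plate at (275,310). I keep pressing.

>>> jog_arm --series '[0,0,0.2,0,0,0,1,0,0,0.2,0,0,0,1,0,0,0.1,0,0,0,1,0,0,0,0,0,0,1]'

```text
time_s: 26.85
position: [0.4872, -0.2575, 0.0995]
eef_rot: [0.997, 0.083, -0.0, -0.0]
wrist_force: [0.5, 0.5, 0.7]
grip_width: 0.0001
gripper_force: 0.0
```

>>> jog_arm --series '[0,0,0.1,0,0,0,1,0,0,0.1,0,0,0,1,0,0,0,0,0,0,1]'

```text
time_s: 27.22
position: [0.4872, -0.2576, 0.0979]
eef_rot: [0.997, 0.083, 0.0, -0.0]
wrist_force: [-2.3, 1.2, 7.2]
grip_width: 0.0002
gripper_force: 3.7
```

>>> jog_arm --series '[0,0,0.1,0,0,0,1,0,0,0.1,0,0,0,1,0,0,0,0,0,0,1]'

```text
time_s: 27.6
position: [0.4868, -0.2577, 0.0959]
eef_rot: [0.997, 0.083, -0.0, -0.0]
wrist_force: [-5.9, 0.8, 11.7]
grip_width: 0.0001
gripper_force: 5.4
```

>>> jog_arm --series '[0,0,0.1,0,0,0,1,0,0,0.1,0,0,0,1,0,0,0,0,0,0,1]'

```text
time_s: 27.98
position: [0.4866, -0.2578, 0.0937]
eef_rot: [0.997, 0.083, -0.0, -0.0]
wrist_force: [-3.9, -0.7, 6.0]
grip_width: 0.0001
gripper_force: 3.3
```

>>> jog_arm --series '[0,0,0.1,0,0,0,1,0,0,0.1,0,0,0,1,0,0,0,0,0,0,1]'

```text
time_s: 28.35
position: [0.4865, -0.2578, 0.0918]
eef_rot: [0.997, 0.083, -0.0, -0.0]
wrist_force: [-6.6, 0.5, 9.5]
grip_width: 0.0001
gripper_force: 4.9
```

>>> jog_arm --series '[0,0,0.1,0,0,0,1,0,0,0.1,0,0,0,1,0,0,0,0,0,0,1]'

```text
time_s: 28.72
position: [0.4865, -0.2578, 0.0898]
eef_rot: [0.997, 0.083, -0.0, -0.0]
wrist_force: [-3.9, 0.6, 6.2]
grip_width: 0.0001
gripper_force: 3.5
```

```bash
python3 chk.py
```

```text
28.775 [ 0.48668697 -0.25778057  0.08978533] [-3.86710272 -0.12939871  7.01082868]
150 [(256, 114, 81), (264, 113, 81), (272, 115, 81), (280, 111, 76), (288, 111, 76), (296, 114, 78), (304, 118, 83), (312, 115, 83), (320, 118, 81), (328, 121, 83), (336, 103, 71), (344, 79, 60), (352, 104, 17), (360, 109, 14), (368, 109, 16), (376, 109, 14), (384, 108, 15), (392, 106, 16), (400, 107, 18), (408, 106, 15), (416, 110, 15), (424, 108, 14)]
360 [(256, 50, -5), (264, 37, -6), (272, 35, 0), (280, 31, -7), (288, 28, -5), (296, 21, 0), (304, 26, -7), (312, 60, 23), (320, 166, 112), (328, 184, 116), (336, 184, 117), (344, 185, 117), (352, 186, 120), (360, 188, 122), (368, 159, 108), (376, 186, 120), (384, 189, 120), (392, 189, 121), (400, 192, 118), (408, 190, 121), (416, 147, 98), (424, 77, 58)]
```

>>> jog_arm --series '[0,0,0.1,0,0,0,1,0,0,0.1,0,0,0,1,0,0,0,0,0,0,1]'

```text
time_s: 29.15
position: [0.4865, -0.2579, 0.088]
eef_rot: [0.997, 0.083, -0.0, -0.0]
wrist_force: [-8.3, 0.6, 14.4]
grip_width: -0.0002
gripper_force: 7.4
```

>>> jog_arm --series '[0,0,0.1,0,0,0,1,0,0,0.1,0,0,0,1,0,0,0,0,0,0,1]'

```text
time_s: 29.52
position: [0.4865, -0.2579, 0.0873]
eef_rot: [0.997, 0.083, 0.0, -0.0]
wrist_force: [-16.1, 6.8, 45.9]
grip_width: -0.0003
gripper_force: 22.8
```

46 N means the hard stop. I back off and check that the lid stays down.

>>> jog_arm --series '[0,0,0,0,0,0,1,0,0,-0.2,0,0,0,1,0,0,-0.5,0,0,0,1,0,0,-1.5,0,0,0,1,0,0,-2,0,0,0,1,0,0,-3,0,0,0,1,0,0,-3,0,0,0,1,0,0,-3,0,0,0,1,0,0,0,0,0,0,1]'

```text
time_s: 30.65
position: [0.4881, -0.258, 0.22]
eef_rot: [0.997, 0.083, 0.002, 0.001]
wrist_force: [-0.9, 0.6, -0.7]
grip_width: -0.0002
gripper_force: 0.0
```

```bash
python3 chk.py; python3 - <<'E'
# fit lid angle: score the wood/not-wood boundary against the model's lower front edge
from cell import ctrl;from plan import *
c=ctrl.read_camera("side");I=cv2.resize(c["image"],None,fx=4,fy=4,interpolation=cv2.INTER_CUBIC).astype(int)
W=(I[...,2]-I[...,0])>45
def pt(th,y,n): return bw(.05-.104*np.cos(th)+n*np.sin(th),y,.108+.104*np.sin(th)+n*np.cos(th))
for th in(0,.016,.05,.08,.12):
  print(th,[ (lambda q:(q[1],int(np.max(np.nonzero(W[1100-300:1300,q[0]])[0],initial=-1)+800)))((proj(c,[pt(th,y,-.003)])[0]*4+1.5).round().astype(int)) for y in(.045,.035,.025,-.03,-.04)])
E
```

```text
30.7 [ 0.48765622 -0.25752135  0.21861243] [ 0.30955283  0.52814081 -0.13356274]
150 [(256, 182, 118), (264, 180, 120), (272, 178, 118), (280, 176, 118), (288, 175, 120), (296, 178, 120), (304, 171, 113), (312, 119, 86), (320, 118, 83), (328, 118, 83), (336, 104, 71), (344, 79, 59), (352, 88, 23), (360, 109, 14), (368, 106, 16), (376, 107, 14), (384, 107, 16), (392, 108, 13), (400, 106, 17), (408, 108, 15), (416, 106, 15), (424, 108, 15)]
360 [(256, 184, 121), (264, 178, 120), (272, 176, 120), (280, 175, 117), (288, 176, 118), (296, 176, 119), (304, 178, 118), (312, 178, 120), (320, 180, 120), (328, 182, 118), (336, 183, 119), (344, 185, 119), (352, 187, 119), (360, 187, 120), (368, 187, 120), (376, 188, 121), (384, 190, 120), (392, 190, 117), (400, 191, 118), (408, 188, 120), (416, 155, 110), (424, 82, 55)]
0 [(np.int64(1071), 1062), (np.int64(1077), 1069), (np.int64(1084), 1076), (np.int64(1122), 1114), (np.int64(1129), 1122)]
0.016 [(np.int64(1069), 1062), (np.int64(1076), 1069), (np.int64(1083), 1076), (np.int64(1120), 1114), (np.int64(1127), 1122)]
0.05 [(np.int64(1066), 1062), (np.int64(1073), 1070), (np.int64(1080), 1077), (np.int64(1117), 1115), (np.int64(1124), 1122)]
0.08 [(np.int64(1063), 1062), (np.int64(1070), 1070), (np.int64(1077), 1077), (np.int64(1114), 1115), (np.int64(1121), 1123)]
0.12 [(np.int64(1059), 1062), (np.int64(1066), 1070), (np.int64(1072), 1077), (np.int64(1110), 1116), (np.int64(1117), 1124)]
```

The image is ambiguous by about 1 px, so I probe the lid height by touch. When not caught it would resist above TCP z ≈ 0.0915; when caught, only below about 0.089.

>>> jog_arm --series '[0,0,2.5,0,0,0,1,0,0,2.5,0,0,0,1,0,0,2.5,0,0,0,1,0,0,2,0,0,0,1,0,0,1.5,0,0,0,1,0,0,1,0,0,0,1,0,0,0.5,0,0,0,1,0,0,0.1,0,0,0,1,0,0,0,0,0,0,1]'

```text
time_s: 31.88
position: [0.4874, -0.2576, 0.0919]
eef_rot: [0.997, 0.083, 0.0, 0.0]
wrist_force: [0.1, 0.3, 0.8]
grip_width: -0.0004
gripper_force: 0.0
```

>>> jog_arm --series '[0,0,0.1,0,0,0,1,0,0,0,0,0,0,1]'

```text
time_s: 32.12
position: [0.4874, -0.2575, 0.0907]
eef_rot: [0.997, 0.083, 0.0, 0.0]
wrist_force: [-0.9, 0.0, -1.0]
grip_width: 0.0003
gripper_force: 0.0
```

>>> jog_arm --series '[0,0,0.1,0,0,0,1,0,0,0,0,0,0,1]'

```text
time_s: 32.38
position: [0.4873, -0.2575, 0.0896]
eef_rot: [0.997, 0.083, 0.0, 0.0]
wrist_force: [0.1, -1.0, 0.5]
grip_width: 0.0002
gripper_force: 0.0
```

There is no contact at 0.0896, where the lid pushed back with about 6 N before, so it is caught. I retreat.

>>> jog_arm --series '[0,0,-0.5,0,0,0,1,0,0,-1.5,0,0,0,1,0,0,-3,0,0,0,1,0,0,-3,0,0,0,1,0,0,-3,0,0,0,1,0,0,-3,0,0,0,1,0,0,-1,0,0,0,1,0,0,0,0,0,0,1,0,0,0,0,0,0,1]'

```text
time_s: 33.5
position: [0.4869, -0.2572, 0.2389]
eef_rot: [0.997, 0.083, -0.001, -0.0]
wrist_force: [0.2, -1.5, 0.0]
grip_width: 0.0
gripper_force: 0.0
```

```bash
python3 - <<'E'
from cell import ctrl
s=ctrl.read_state();print(s["time_s"],s["position"],s["wrist_force"]);print(ctrl.sign_off())
E
```

```text
33.5 [ 0.48692549 -0.25721246  0.23887065] [ 0.15636841 -1.46287446  0.01097061]
the job is handed in; nothing more can be done
None
```

I set the tin upright in the box, pressed the lid shut and handed the job in at 33.5 s; a touch probe, not a clear picture, showed the catch holding the lid, and I did not re-measure the other things at the end.

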